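# Open the board rack's spring gate and hold it wide

### The job

Someone is about to draw the boards out of the bench rack. First push its blue drawer fully shut, because left open it stands in the gate's way; then squeeze the red catch fully in, then the yellow catch fully in, and swing the orange gate by its steel post towards you, past its detent and on round to its stop or nearly. The gate has a closing spring, so finish while still holding the post with the gate wide open; do not let go, and leave the meter, bottle and jar where they stand.

Things in the scene. Friction and masses are not known exactly. Their poses are not given: they have to be found in the camera images.
- rack: black board rack fixed to the bench, 200 deep x 320 wide x 100 mm high. Origin: middle of its front edge at bench level; x points into the rack (away from the robot), y to its left, z up. Gate bay from y = -0.14 to +0.045, drawer bay from +0.055 to +0.15. Walls and aluminium header rail end at z = 100 mm (detent block behind the hinge 121 mm); the catches stand on the rail
- drawer (a joint): blue-fronted drawer of the rack: 0 = shut, grows in metres as it comes out along the rack's -x (up to 0.10). Slides with about 2 N of friction and stays where left. Starts 45 to 85 mm open
- drawer_front (a point): middle of the top edge of the drawer's blue front, on its outer (robot side) face; the front is 92 mm wide, from 5 to 85 mm above the bench. To shut it push this face along the rack's +x; shut, the point lies 6 mm in front of the rack's front edge. (The small grip ledge on it is only a look)
- red_catch: red squeeze catch on the header rail; red and yellow swap between two places 90 mm apart. Origin: underside centre of its black base (34 x 60 x 12 mm), 100 mm above the bench, axes as the rack's. Two upright red pads, 26 (x) x 8 (y) x 40 mm, 15 to 55 mm above the origin, at either side along y: outer faces 24 mm from the centre (48 overall), 14 (28 overall) when squeezed fully in
- yellow_catch: yellow squeeze catch, the same as the red catch but with yellow pads
- red_left (a joint): inward travel of the red catch's left (+y) pad, m: 0 = out (latched) to 0.010 = fully in. About 3 N, no spring, stays where left. The pad's tongue reaches 58 mm forward (-x) of the origin over the gate's top, up to 124 mm above the bench, and hooks a pin on the gate until the pad is about 5 mm in
- red_right (a joint): the same for the red catch's right (-y) pad
- yellow_left (a joint): the same for the yellow catch's left (+y) pad
- yellow_right (a joint): the same for the yellow catch's right (-y) pad
- gate_angle (a joint): gate angle, rad: 0 = closed, grows as it swings out towards the robot, clockwise seen from above; stop at 2.1; wide = beyond 1.85 (past square, in front of the drawer). A spring closes it (0.2 N m/rad); the detent is felt from 1.0 to 1.5 (up to 7 N at the post); let go when wide, it springs back to rest at about 1.55. Panel 180 x 10 mm, top 100 mm above the bench (catch pins 115)
- gate_hinge (a point): point on the gate's vertical hinge axis, 100 mm above the bench, in the rack's front plane, at y = +0.045 in the rack's frame
- gate: the orange gate with its post. Origin on the hinge axis at bench level; its panel runs 10 to 188 mm along the gate's own -y; own -x is its outer face. At the free end a bracket (top 96 mm above the bench) carries an upright round steel post, 14 mm in diameter, 35 mm out from the panel and 165 mm along it, with an 18 mm black ball on top, up to 175 mm above the bench
- post_grip (a point): point on the post's axis at which to pinch it, 142 mm above the bench; the gripper may point straight down and need not turn with the gate
- meter: blue multimeter lying flat, 175 x 85 x 36 mm; bystander. Origin: centre of its underside
- cleaner: white bottle with a red cap, 60 mm in diameter, 150 mm high; bystander. Origin: centre of its underside
- paste_jar: small green jar with a black cap, 52 mm in diameter, 50 mm high; bystander. Origin: centre of its underside

How it is judged:
On the way, in this order (a step that is already met when the one before it is completed fails the run):
1. the drawer is shut (value of joint drawer below 0.004 m), for 0.1 s.
2. the red catch is squeezed: both pads at least 6 mm in, in the fingers (value of joint each of red_left, red_right above 0.006 m and contact force between the fingers and red_catch above 2 N), for 0.1 s.
3. the yellow catch is squeezed: both pads at least 6 mm in, in the fingers (value of joint each of yellow_left, yellow_right above 0.006 m and contact force between the fingers and yellow_catch above 2 N), for 0.1 s.
4. the gate is past its detent (value of joint gate_angle above 1.7 rad), for 0.1 s.
At the end, for the whole second after the job is handed in: the gate is held still beyond 1.85 rad by the fingers on it (contact force over 1 N), the drawer is shut to within 6 mm and all four catch pads are still at least 4 mm in (value of joint gate_angle above 1.85 rad and velocity of joint gate_angle between -0.1 and 0.1 rad/s and contact force between the fingers and gate above 1 N and value of joint drawer below 0.006 m and value of joint each of red_left, red_right, yellow_left, yellow_right above 0.004 m); the arm keeps its last pose, push and grip.
It fails at once if the meter, bottle or jar is shifted by more than 20 mm or tipped over (distance of any of meter, cleaner, paste_jar from where it was at the start of the episode above 0.02 m or angle between any of cleaner, paste_jar's own z axis and vertical above 0.5 rad).
It also fails if it takes over 64 s, if anything falls off the work surface, if the arm or the gripper's body presses on something with over 40 N, if the wrist force passes 120 N, or if a joint passes its speed limit or range.

### The arm

A 6-joint arm with a two-finger parallel gripper is mounted at the origin on the work surface. World frame = base frame: x ahead of the robot, y to its left, z up, the work surface at z = 0. Lengths are in m, angles in rad, forces in N, time in s.
With the tool pointing down it reaches from about 0.35 to 0.85 m from the base axis. Payload 8.1 kg.
Tool frame: the origin (TCP) lies on the centre line of the jaws, within the pads' length; the fingertips stand 17 mm ahead of it and the grasp point (between the pads) lies 2 mm behind it; z points along the fingers, y is the line along which they close (so a half turn about z gives the same grasp; the last joint's range is limited). The gripper opens to 93 mm and grips with 3 to 60 N. Pads are 15 mm wide; open, the fingers measure 128 mm over their backs; the gripper's body (75 mm by 188 mm) begins 65 mm behind the grasp point.
Start: joints at [1.057, 0.13, 1.488, -0, 1.523, -0.085], TCP at [0.249, 0.546, 0.236] pointing down, gripper open.
Joint ranges: [-2.96, 2.96], [-0.89, 2.26], [0.02, 2.5], [-1.34, 4.48], [0, 2.73], [-2.66, 2.66]. Speed limits (rad/s): [2.39, 2.39, 2.79, 3.14, 3.14, 3.14].

### API

Orientations are given as a rotation vector (axis times angle).
In Python, from plant import robot, optics, close_job, models gives the robot as it stands.
- The arm moves only by the shell command python3 -m inch 'ROWS' [OPENING] [FORCE]. ROWS is a JSON object of lists of equal length, an entry for each row: "travel": the shift along the tool's x, y, z in m, a list of three; "spin": the turn about the tool's z in rad. In form: {"travel": [[x, y, z], ...], "spin": [spin, ...]}. A call has 1 to 10 rows; each row is the pose to reach, as a shift and turn from the pose commanded when the call began, along the tool's axes at that moment; what a row does not reach only later rows make up. A row lasts 1/12 s, in which the tool goes at most 41.7 mm and 7.16 degrees, less where a joint would pass 70% of its speed; a pose out of reach is approached as far as the arm can. A call with a gripper value outside its range is refused whole. OPENING is the closure, from 0 (fully open) to 1 (shut), set as the call begins (- or left out, the last holds). The fingers move at their own pace and stop on an object; FORCE is the grip in N (left out, the last holds). Time passes only in rows, so rows that repeat a pose let the fingers close. It gives the time, the measured TCP pose, the force, the opening and the grip force at its end, in the units of the state.
- robot.read_state(): the state, without advancing time (a new reading comes with each control period).
- optics.read_camera(name): name is "scene" or "top" or "wrist"; returns (picture, depth): 420x560x3 uint8, red, green, blue; 420x560 float32, m along the optical axis (not along the pixel's ray), 0 where there is no reading.
- optics.camera_info(name): a dict with "camera_matrix" (3x3 intrinsics, pixels), "view" (4x4, takes a point from world to camera coordinates). Camera axes: x right, y down, z forward; pixel columns grow to the right and rows downward; lengths in m; the calibration is good to about 2 mm. A picture is of the moment at which its call begins: read the wrist's pose just before it. camera_info takes no time and is no camera call; for the wrist camera it gives the pose at the moment of the call.
- close_job(): hands the job in; it is judged then, once.
Trained networks look in the newest picture that a camera, given by its name, has taken for a name from the list of things; names that differ only in an ending like _2 or _b are one class to them, and where a whole thing is asked for, a point or a joint stands for the part that bears it (a point fixed in the world has none). Each returns a list of dicts, best first, with "p" (0 to 1); they miss things now and then, are a little off and sometimes report something else, mostly with a low value. They report only what shows in the picture. A call takes as long as a camera call.
- models.look_for(camera, name): "centre" ([x, y, z] in m, in world coordinates, good to about 4 mm: the middle of the surface that is visible of it).
- models.masks_of(camera, name): "region" (420x560 bool, what is visible of it).
The state is a dict: "t": time; "q": joint angles; "dq": joint speeds; "joint_torque": joint torques, N m; "tool_pos": TCP position; "orientation": TCP orientation; "force": force on the tool from outside, world axes, zero at the start; "wrist_torque": the same for the moment, N m; "opening": finger opening in m; "gripper_force": force on a finger pad.
Only numpy, scipy, OpenCV 4.12 (cv2) and the standard library are available. Lean on these libraries where they do the work, as an engineer would, in place of code of your own. Each camera call takes 0.05 s, during which the arm holds its last target. There are 200 camera calls.

## Working session

There is one attempt and no reset: what is moved stays moved. The work goes in short steps, Python scripts to look and compute and a shell command to move; the robot and the scene stay as the last step left them, time stands still between calls to the robot, and variables do not carry over. Pictures are saved under pics/ and viewed, at most 10 in all, crops included, and the job is handed in when it is done.

```bash
ls; mkdir -p pics; cat > h.py <<'E'
import numpy as np, cv2
from plant import robot, optics, close_job, models
def snap(c,f):
    im,d=optics.read_camera(c); cv2.imwrite('pics/'+f,im[:,:,::-1]); return im,d
def cloud(c,d):
    i=optics.camera_info(c);K=np.array(i['camera_matrix']);V=np.array(i['view'])
    v,u=np.mgrid[:d.shape[0],:d.shape[1]]
    P=np.stack([(u-K[0,2])/K[0,0]*d,(v-K[1,2])/K[1,1]*d,d],-1)
    return (P-V[:3,3])@V[:3,:3]
E
python3 - <<'E'
from h import *
s=robot.read_state();print({k:np.round(v,3).tolist() for k,v in s.items()})
T=cv2.Rodrigues(np.array(s['orientation']))[0];print(T.round(3))
a,_=snap('scene','s1.png');b,_=snap('top','t1.png')
for c in ['top','scene']:
  for n in ['rack','drawer_front','red_catch','yellow_catch','gate','post_grip','meter','cleaner','paste_jar']:
    r=models.look_for(c,n)
    print(c,n,[(np.round(x['centre'],3).tolist(),round(x['p'],2)) for x in r[:2]])
E
```

```text
pics
{'t': 0.0, 'q': [1.057, 0.131, 1.489, 0.0, 1.523, -0.085], 'dq': [0.001, -0.002, -0.001, 0.001, 0.002, -0.001], 'joint_torque': [-0.0, -55.984, -49.177, 0.077, 0.035, -0.0], 'tool_pos': [0.249, 0.545, 0.235], 'orientation': [-0.668, -3.069, 0.003], 'force': [0.36, -0.756, 0.606], 'wrist_torque': [-0.021, -0.018, 0.031], 'gripper_force': 0.0, 'opening': 0.093}
[[-0.909  0.416 -0.001]
 [ 0.416  0.909 -0.002]
 [ 0.    -0.002 -1.   ]]
top rack [([0.718, 0.022, 0.093], 0.96), ([0.439, 0.398, 0.04], 0.19)]
top drawer_front [([0.63, 0.124, 0.014], 0.69), ([0.393, -0.256, 0.047], 0.63)]
top red_catch [([0.657, 0.006, 0.12], 0.95), ([0.589, -0.389, 0.1], 0.32)]
top yellow_catch [([0.632, -0.08, 0.117], 0.69)]
top gate [([0.613, -0.032, 0.095], 0.95)]
top post_grip [([0.614, -0.026, 0.096], 0.76)]
top meter [([0.439, 0.398, 0.037], 0.71)]
top cleaner [([0.588, -0.389, 0.098], 0.92)]
top paste_jar [([0.388, -0.258, 0.046], 0.77)]
scene rack [([0.755, 0.063, 0.081], 0.72)]
scene drawer_front [([0.597, 0.146, 0.059], 0.97), ([0.64, -0.095, 0.133], 0.67)]
scene red_catch [([0.602, 0.145, 0.061], 0.75), ([0.664, 0.009, 0.127], 0.6)]
scene yellow_catch [([0.649, -0.074, 0.121], 0.83), ([0.618, 0.016, 0.112], 0.45)]
scene gate [([0.617, 0.013, 0.114], 0.64)]
scene post_grip [([0.619, 0.014, 0.119], 0.59)]
scene meter [([0.468, 0.409, 0.034], 0.59)]
scene cleaner [([0.607, -0.386, 0.075], 0.77), ([0.399, -0.249, 0.035], 0.17)]
scene paste_jar [([0.399, -0.25, 0.032], 0.55), ([0.615, 0.015, 0.112], 0.46)]
```

View pics/t1.png

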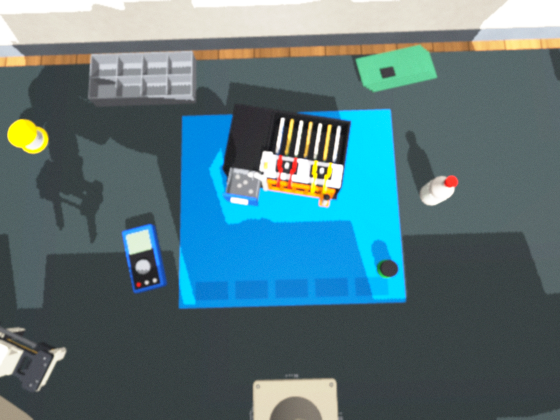

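View pics/s1.png

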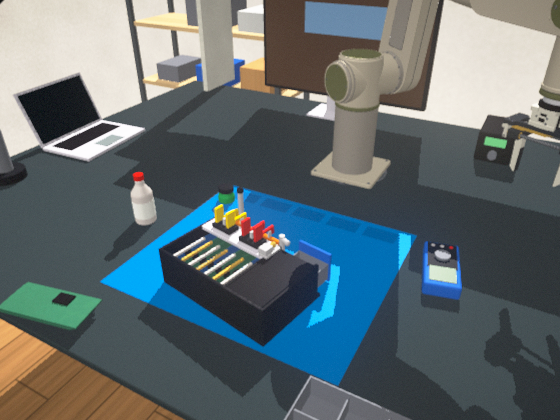

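The top view shows the rack at about px (230–350, 105–200), turned slightly clockwise. The red catch is at (287,168), yellow at (322,172), the post at (325,200) and the open drawer at (243,185). The scene view agrees. Next I'll fit the rack's pose.

```bash
python3 - <<'E'
from h import *
im,d=optics.read_camera('top');P=cloud('top',d)
m=(P[...,2]>.085)&(P[...,2]<.11)&(P[...,0]>.5)&(P[...,0]<.95)&(abs(P[...,1])<.25)&(d>0)
q=P[m][:,:2].astype(np.float32)
print(len(q));
# rack outline incl. walls
m2=(P[...,2]>.02)&(P[...,2]<.11)&(P[...,0]>.5)&(P[...,0]<.95)&(abs(P[...,1])<.25)&(d>0)
from scipy import ndimage
# back edge & side edges: ransac-lite via minAreaRect of high points
r=cv2.minAreaRect(q);print(r);print(cv2.boxPoints(r).round(3))
hsv=cv2.cvtColor(im,cv2.COLOR_RGB2HSV)
h,s,v=[hsv[...,i].astype(int) for i in range(3)]
reg=(P[...,0]>.5)&(P[...,0]<.95)&(abs(P[...,1])<.25)&(d>0)
for n,mm in [('red',((h<5)|(h>172))&(s>150)&(v>80)),('yel',(h>22)&(h<34)&(s>150)&(v>80))]:
    k=mm&reg&(P[...,2]>.13)&(P[...,2]<.17)
    p=P[k];print(n,len(p),p.mean(0).round(4),p.min(0).round(3),p.max(0).round(3))
k=reg&(P[...,2]>.158)&(P[...,2]<.2);print('hi',P[k].round(3).tolist()[:40])
E
```

```text
4725
((0.6927064657211304, 0.008120924234390259), (0.320791095495224, 0.2560783624649048), 79.53038024902344)
[[ 0.538 -0.126]
 [ 0.789 -0.173]
 [ 0.848  0.143]
 [ 0.596  0.189]]
red 75 [0.656  0.0061 0.1509] [ 0.643 -0.02   0.131] [0.675 0.028 0.158]
yel 70 [ 0.6388 -0.0823  0.1514] [ 0.626 -0.106  0.131] [ 0.658 -0.059  0.159]
hi [[0.675, 0.02, 0.158], [0.643, -0.064, 0.159], [0.571, -0.086, 0.173], [0.57, -0.088, 0.174], [0.571, -0.091, 0.171], [0.568, -0.084, 0.172], [0.568, -0.086, 0.175], [0.567, -0.088, 0.175], [0.568, -0.091, 0.174], [0.568, -0.093, 0.174], [0.569, -0.096, 0.168], [0.567, -0.081, 0.168], [0.566, -0.083, 0.172], [0.565, -0.085, 0.175], [0.565, -0.088, 0.173], [0.565, -0.09, 0.176], [0.566, -0.093, 0.172], [0.565, -0.095, 0.175], [0.564, -0.081, 0.172], [0.563, -0.083, 0.173], [0.563, -0.085, 0.175], [0.563, -0.088, 0.175], [0.562, -0.09, 0.176], [0.563, -0.093, 0.174], [0.563, -0.095, 0.174], [0.562, -0.081, 0.17], [0.56, -0.083, 0.175], [0.561, -0.085, 0.173], [0.56, -0.088, 0.175], [0.56, -0.09, 0.176], [0.56, -0.093, 0.174], [0.561, -0.095, 0.17], [0.559, -0.081, 0.168], [0.559, -0.083, 0.171], [0.559, -0.086, 0.17], [0.558, -0.088, 0.173], [0.558, -0.09, 0.174], [0.558, -0.093, 0.172], [0.559, -0.095, 0.17], [0.558, -0.084, 0.163]]
```

```bash
cat >> h.py <<'E'
yaw=-0.187; O=np.array([0.622,0.0221])
R=np.array([[np.cos(yaw),-np.sin(yaw)],[np.sin(yaw),np.cos(yaw)]])
def rk(p): return R.T@(np.asarray(p)[:2]-O)
def where(goal=None):
    s=robot.read_state();T=cv2.Rodrigues(np.array(s['orientation']))[0]
    p=np.array(s['tool_pos']);print('t',round(s['t'],2),'rack xy',rk(p).round(4),'z',p[2].round(4),'toolY yaw-rack',round(np.arctan2(T[1,1],T[0,1])-yaw-np.pi/2,4),'F',np.round(s['force'],1),'open',round(s['opening'],4),'gf',round(s['gripper_force'],1))
    if goal is not None:
        g=np.r_[R@np.array(goal[:2])+O,goal[2]];print('travel',(T.T@(g-p)).round(4))
E
python3 -m inch '{"travel":[[-0.02,-0.012,0],[-0.05,-0.03,0],[-0.085,-0.05,0],[-0.12,-0.072,0],[-0.155,-0.094,0],[-0.19,-0.115,0],[-0.225,-0.136,0],[-0.26,-0.157,0],[-0.29,-0.175,0],[-0.31,-0.187,0]],"spin":[-0.02,-0.05,-0.08,-0.11,-0.14,-0.17,-0.2,-0.22,-0.235,-0.243]}' 0.9 10
python3 - <<'E'
from h import *
where((-.14,.12,.079))
r=models.look_for
im,d=optics.read_camera('top');P=cloud('top',d)
Q=(P[...,:2]-O)@R
m=(Q[...,0]>-.1)&(Q[...,0]<-.02)&(Q[...,1]>.06)&(Q[...,1]<.15)&(P[...,2]>.07)&(P[...,2]<.1)
print(Q[m].round(3).tolist(),P[m][:,2].round(3).tolist())
E
```

```text
t: 1.88
tool_pos: [0.4552, 0.2439, 0.2359]
orientation: [0.293, 3.127, -0.001]
force: [0.4, 0.4, 0.3]
opening: 0.031
gripper_force: 0.0
t 1.88 rack xy [-0.2052  0.1869] z 0.2359 toolY yaw-rack 0.0002 F [0.4 0.4 0.3] open 0.031 gf 0.0
travel [-0.065  -0.0668  0.157 ]
[[-0.051, 0.148], [-0.051, 0.145], [-0.051, 0.142], [-0.049, 0.141], [-0.049, 0.138], [-0.049, 0.135], [-0.049, 0.132], [-0.049, 0.129], [-0.054, 0.147], [-0.053, 0.145], [-0.053, 0.143], [-0.052, 0.14], [-0.052, 0.137], [-0.052, 0.134], [-0.051, 0.132], [-0.05, 0.13], [-0.05, 0.127], [-0.05, 0.124], [-0.05, 0.121], [-0.049, 0.119], [-0.049, 0.116], [-0.047, 0.114], [-0.054, 0.149], [-0.056, 0.145], [-0.055, 0.143], [-0.055, 0.14], [-0.055, 0.137], [-0.055, 0.133], [-0.054, 0.132], [-0.053, 0.129], [-0.053, 0.126], [-0.053, 0.124], [-0.052, 0.121], [-0.052, 0.118], [-0.051, 0.116], [-0.051, 0.113], [-0.051, 0.11], [-0.05, 0.108], [-0.05, 0.105], [-0.049, 0.103], [-0.049, 0.1], [-0.049, 0.097], [-0.056, 0.147], [-0.055, 0.145], [-0.055, 0.141], [-0.056, 0.138], [-0.056, 0.135], [-0.055, 0.133], [-0.056, 0.129], [-0.056, 0.
[... 3033 characters left out ...]
82, 0.083, 0.084, 0.076, 0.075, 0.076, 0.075, 0.076, 0.077, 0.074, 0.075, 0.077, 0.081, 0.083, 0.084, 0.083, 0.088, 0.087, 0.087, 0.085, 0.087, 0.083, 0.083, 0.087, 0.085, 0.086, 0.084, 0.075, 0.074, 0.075, 0.071, 0.074, 0.074, 0.074, 0.073, 0.075, 0.072, 0.07, 0.077, 0.073, 0.073, 0.078, 0.079, 0.078, 0.081, 0.085, 0.086, 0.084, 0.086, 0.083, 0.085, 0.076, 0.075, 0.075, 0.073, 0.073, 0.078, 0.073, 0.075, 0.076, 0.074, 0.072, 0.071, 0.072, 0.072, 0.074, 0.073, 0.072, 0.071, 0.072, 0.076, 0.079, 0.077, 0.082, 0.086, 0.071, 0.07, 0.078, 0.073, 0.072, 0.076, 0.075, 0.072, 0.076, 0.074, 0.072, 0.074, 0.075, 0.076, 0.074, 0.071, 0.071, 0.074, 0.073, 0.075, 0.075, 0.076, 0.074, 0.074, 0.072, 0.07]
```

```bash
python3 -m inch '{"travel":[[-0.02,-0.015,0.02],[-0.045,-0.03,0.045],[-0.07,-0.045,0.075],[-0.09,-0.06,0.11],[-0.103,-0.067,0.14],[-0.105,-0.067,0.157],[-0.105,-0.067,0.157],[-0.12,-0.067,0.157],[-0.135,-0.067,0.157],[-0.15,-0.067,0.157]],"spin":[0,0,0,0,0,0,0,0,0,0]}' 1 10
python3 -c "
from h import *
where((-.014,.12,.079))"
```

```text
t: 2.77
tool_pos: [0.5891, 0.154, 0.0802]
orientation: [0.29, 3.128, 0.001]
force: [-2.2, 0.5, -0.5]
opening: 0.0002
gripper_force: 1.4
t 2.77 rack xy [-0.0569  0.1235] z 0.0802 toolY yaw-rack 0.002 F [-2.2  0.5 -0.5] open 0.0002 gf 1.4
travel [-0.0428 -0.0036  0.0012]
```

```bash
python3 -m inch '{"travel":[[-0.01,0,0],[-0.019,0,0],[-0.026,0,0],[-0.032,0,0],[-0.037,0,0],[-0.04,0,0],[-0.042,0,0],[-0.043,0,0],[-0.044,0,0],[-0.044,0,0]],"spin":[0,0,0,0,0,0,0,0,0,0]}'
python3 -c "
from h import *
where((-.014,.12,.079))"
```

```text
t: 3.6
tool_pos: [0.6291, 0.146, 0.0788]
orientation: [-0.29, -3.122, -0.0]
force: [-17.4, 2.8, 14.1]
opening: 0.0003
gripper_force: 8.9
t 3.6 rack xy [-0.0161  0.123 ] z 0.0788 toolY yaw-rack 0.0018 F [-17.4   2.8  14.1] open 0.0003 gf 8.9
travel [-0.0021 -0.003  -0.0002]
```

```bash
python3 -m inch '{"travel":[[0.004,0,-0.001],[0.02,0,-0.02],[0.035,0,-0.05],[0.045,0,-0.085],[0.045,0,-0.12],[0.045,0,-0.15],[0.045,0,-0.175],[0.045,-0.03,-0.19],[0.045,-0.06,-0.19],[0.045,-0.09,-0.19]],"spin":[0,0,0,0,0,0,0,0,0,0]}' 0
python3 - <<'E'
from h import *
where((-.05,-.05,.27))
im,d=optics.read_camera('top');P=cloud('top',d);Q=(P[...,:2]-O)@R
m=(Q[...,0]>-.1)&(Q[...,0]<.0)&(Q[...,1]>.06)&(Q[...,1]<.15)&(P[...,2]>.08)&(P[...,2]<.092)
print(m.sum(),Q[m].mean(0).round(4) if m.any() else 0)
print(np.percentile(Q[m][:,0],[3,50]) if m.any() else 0)
im,d=snap('wrist','w1.png');print(optics.camera_info('wrist')['view'].round(3))
s,_=snap('scene','s2.png');cv2.imwrite('pics/s2c.png',cv2.resize(s[170:340,140:360,::-1],None,fx=3,fy=3))
E
```

```text
t: 4.43
tool_pos: [0.5718, 0.0643, 0.2708]
orientation: [0.289, 3.124, 0.0]
force: [-0.1, -0.7, 0.4]
opening: 0.0625
gripper_force: 0.0
t 4.43 rack xy [-0.0572  0.0321] z 0.2708 toolY yaw-rack 0.0027 F [-0.1 -0.7  0.4] open 0.0625 gf 0.0
travel [-0.0069 -0.0822  0.0008]
0 0
0
[[ 0.188  0.982 -0.002 -0.169]
 [ 0.951 -0.182  0.25  -0.571]
 [ 0.245 -0.049 -0.968  0.286]
 [ 0.     0.     0.     1.   ]]
```

View pics/w1.png

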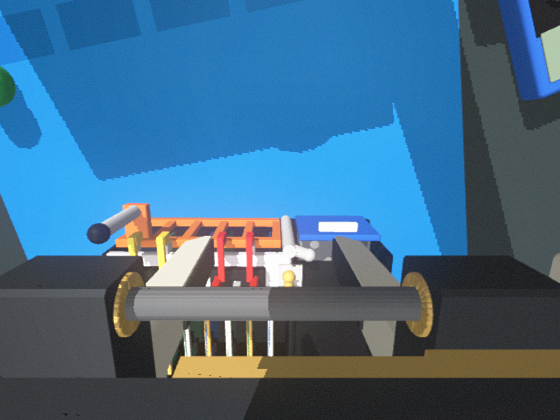

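View pics/s2c.png

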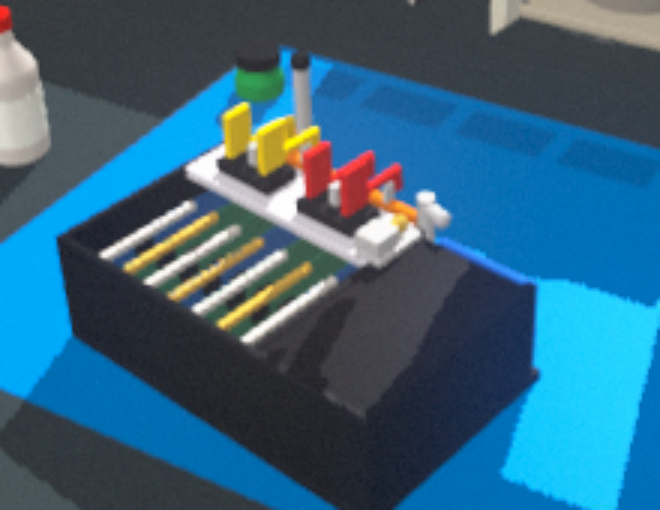

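The scene crop shows the drawer front flush with the rack, with its blue edge at crop px (440–530, 240–285). The wrist view puts it at px (295–370, 217–240), level with the orange gate. I'll check it in numbers and refine the catch positions.

```bash
python3 - <<'E'
from h import *
for c in ['wrist','top']:
    im,d=optics.read_camera(c);P=cloud(c,d);Q=(P[...,:2]-O)@R
    hsv=cv2.cvtColor(im,cv2.COLOR_RGB2HSV);h,s,v=[hsv[...,i].astype(int) for i in range(3)]
    b=(h>100)&(h<130)&(s>100)&(Q[...,1]>.06)&(Q[...,1]<.145)&(P[...,2]>.03)&(P[...,2]<.095)&(abs(Q[...,0]+.03)<.06)&(d>0)
    print(c,'drawer',b.sum(),np.percentile(Q[b][:,0],[2,20,50,80,98]).round(4) if b.any() else 0)
    for n,mm in [('red',((h<5)|(h>172))&(s>140)&(v>60)),('yel',(h>22)&(h<34)&(s>140)&(v>60))]:
        k=mm&(d>0)&(P[...,2]>.148)&(P[...,2]<.16)&(abs(Q[...,0]-.036)<.04)
        q=Q[k]
        if len(q)<4: print(n,len(q));continue
        print(n,len(q),'x',np.percentile(q[:,0],[3,50,97]).round(4),'y',np.percentile(q[:,1],[3,25,50,75,97]).round(4),'mid',(np.percentile(q,3,axis=0)+np.percentile(q,97,axis=0)).round(4)/2)
    k=(d>0)&(P[...,2]>.16)&(P[...,2]<.18)&(abs(Q[...,0]+.04)<.03)&(abs(Q[...,1]+.12)<.03)
    if k.any(): print('ball',k.sum(),np.percentile(Q[k],[3,50,97],axis=0).round(4).tolist())
E
```

```text
wrist drawer 960 [-0.0074 -0.0071 -0.0067 -0.0037  0.0003]
red 0
yel 0
ball 411 [[-0.0449, -0.1236], [-0.0387, -0.1155], [-0.0303, -0.1103]]
top drawer 12 [-0.007  -0.0067 -0.0064 -0.006  -0.0059]
red 90 x [0.0418 0.054  0.0655] y [-0.432  -0.4251 -0.4197 -0.4143 -0.4093] mid [ 0.0537  -0.42065]
yel 64 x [0.0273 0.0387 0.0522] y [-0.1215 -0.1184 -0.0995 -0.081  -0.0775] mid [ 0.03975 -0.0995 ]
ball 42 [[-0.0441, -0.1267], [-0.0381, -0.1192], [-0.0295, -0.1124]]
```

```bash
python3 -m inch '{"travel":[[-0.02,-0.01,0],[-0.045,-0.02,0],[-0.07,-0.032,0],[-0.088,-0.04,0.01],[-0.094,-0.042,0.03],[-0.094,-0.042,0.05],[-0.094,-0.042,0.06],[-0.094,-0.042,0.06],[-0.094,-0.042,0.06],[-0.094,-0.042,0.06]],"spin":[0,0,0,0,0,0,0,0,0,0]}' 0.35 10
python3 - <<'E'
from h import *
where((.037,-.0095,.144))
im,d=optics.read_camera('wrist');P=cloud('wrist',d);Q=(P[...,:2]-O)@R
hsv=cv2.cvtColor(im,cv2.COLOR_RGB2HSV);h,s,v=[hsv[...,i].astype(int) for i in range(3)]
for n,mm in [('red',((h<5)|(h>172))&(s>140)&(v>60)),('yel',(h>22)&(h<34)&(s>140)&(v>60))]:
    k=mm&(d>0)&(P[...,2]>.12)&(P[...,2]<.16)&(abs(Q[...,0]-.02)<.06); q=Q[k]
    if len(q)>4: print(n,len(q),'x',np.percentile(q[:,0],[3,50,97]).round(4),'y',np.percentile(q[:,1],[2,10,25,50,75,90,98]).round(4))
cv2.imwrite('pics/w2.png',im[:,:,::-1])
E
```

```text
t: 5.52
tool_pos: [0.6562, 0.007, 0.2101]
orientation: [0.29, 3.126, 0.0]
force: [-0.3, 1.5, -0.2]
opening: 0.0607
gripper_force: 0.0
t 5.52 rack xy [ 0.0364 -0.0085] z 0.2101 toolY yaw-rack 0.0021 F [-0.3  1.5 -0.2] open 0.0607 gf 0.0
travel [-0.0005 -0.001   0.0661]
red 1979 x [-0.0144  0.0283  0.0512] y [-0.0328 -0.0304 -0.0271  0.001   0.0054  0.0085  0.0109]
yel 643 x [-0.015   0.0281  0.0523] y [-0.1198 -0.1171 -0.1158 -0.1117 -0.0803 -0.0781 -0.0775]
```

View pics/w2.png

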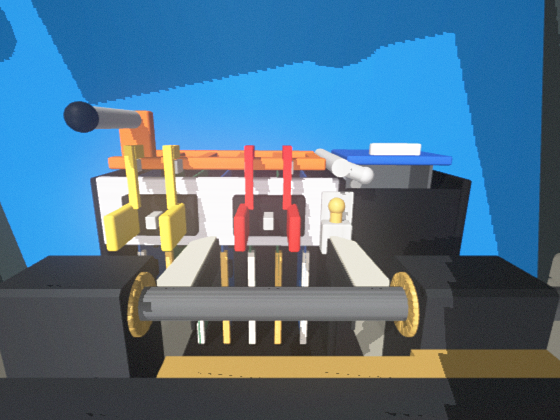

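The wrist view shows the red pads at px (241,225) and (294,225), centred between the fingers. Yellow is clear of them on the left, and the detent block at (337,235) is lower down. I'll lower and squeeze.

```bash
python3 -m inch '{"travel":[[0,-0.002,0.015],[0,-0.002,0.03],[0,-0.002,0.045],[0,-0.002,0.058],[0,-0.002,0.066],[0,-0.002,0.066],[0,-0.002,0.066]],"spin":[0,0,0,0,0,0,0]}' 
python3 -m inch '{"travel":[[0,0,0],[0,0,0],[0,0,0],[0,0,0],[0,0,0],[0,0,0],[0,0,0],[0,0,0],[0,0,0],[0,0,0]],"spin":[0,0,0,0,0,0,0,0,0,0]}' 1 20
python3 -c "
from h import *
where()"
```

```text
t: 6.15
tool_pos: [0.6553, 0.0044, 0.1429]
orientation: [-0.291, -3.128, 0.0]
force: [-0.1, 0.1, 1.0]
opening: 0.0603
gripper_force: 0.0
t: 6.98
tool_pos: [0.656, 0.0036, 0.1442]
orientation: [0.292, 3.126, -0.001]
force: [-2.1, -3.2, 7.1]
opening: 0.027
gripper_force: 20.0
t 6.98 rack xy [ 0.0368 -0.0119] z 0.1442 toolY yaw-rack 0.0008 F [-2.1 -3.2  7.1] open 0.027 gf 20.0
```

```bash
python3 -m inch '{"travel":[[0,0,0],[0,0,0],[0,0,0],[0,0,0],[0,0,-0.02],[0,0,-0.045],[0,-0.02,-0.06],[0,-0.05,-0.06],[0,-0.078,-0.06],[0,-0.089,-0.06]],"spin":[0,0,0,0,0,0,0,0,0,0]}' 0.35 10
python3 - <<'E'
from h import *
im,d=optics.read_camera('wrist');P=cloud('wrist',d);Q=(P[...,:2]-O)@R
where((.037,-.0995,.144))
hsv=cv2.cvtColor(im,cv2.COLOR_RGB2HSV);h,s,v=[hsv[...,i].astype(int) for i in range(3)]
for n,mm in [('red',((h<5)|(h>172))&(s>140)&(v>60)),('yel',(h>22)&(h<34)&(s>140)&(v>60))]:
    k=mm&(d>0)&(P[...,2]>.13)&(P[...,2]<.16)&(abs(Q[...,0]-.035)<.03); q=Q[k]
    if len(q)>4: print(n,len(q),'x',np.percentile(q[:,0],[3,50,97]).round(4),'y',np.percentile(q[:,1],[2,10,25,50,75,90,98]).round(4))
E
```

```text
t: 7.82
tool_pos: [0.6384, -0.0861, 0.2029]
orientation: [0.294, 3.128, -0.002]
force: [0.2, 0.6, -0.2]
opening: 0.0608
gripper_force: 0.0
t 7.87 rack xy [ 0.0361 -0.104 ] z 0.2024 toolY yaw-rack -0.0016 F [ 0.1 -1.4  0.4] open 0.06 gf 0.0
travel [-0.001   0.0046  0.0584]
red 1901 x [0.028  0.0387 0.0515] y [-0.0255 -0.0252 -0.0243 -0.0056 -0.0048 -0.0014  0.0009]
yel 974 x [0.0274 0.037  0.0514] y [-0.1227 -0.1214 -0.1188 -0.0856 -0.0822 -0.08   -0.0787]
```

```bash
python3 -m inch '{"travel":[[0,0.002,0.015],[0,0.002,0.03],[0,0.002,0.045],[0,0.002,0.055],[0,0.002,0.059],[0,0.002,0.059],[0,0.002,0.059]],"spin":[0,0,0,0,0,0,0]}' 
python3 -m inch '{"travel":[[0,0,0],[0,0,0],[0,0,0],[0,0,0],[0,0,0],[0,0,0],[0,0,0],[0,0,0],[0,0,0],[0,0,0]],"spin":[0,0,0,0,0,0,0,0,0,0]}' 1 20
python3 -c "
from h import *
where()"
```

```text
t: 8.45
tool_pos: [0.6394, -0.0808, 0.1439]
orientation: [-0.291, -3.128, -0.0]
force: [0.8, 0.1, 0.6]
opening: 0.0604
gripper_force: 0.0
t: 9.28
tool_pos: [0.6394, -0.0847, 0.1451]
orientation: [0.294, 3.126, -0.007]
force: [-3.5, -13.7, 7.3]
opening: 0.0266
gripper_force: 20.0
t 9.28 rack xy [ 0.0369 -0.1017] z 0.1451 toolY yaw-rack -0.0006 F [ -3.5 -13.7   7.3] open 0.0266 gf 20.0
```

```bash
python3 -m inch '{"travel":[[0,0,0],[0,0,0],[0,0,0],[0,0,0],[0,0,-0.03],[0,0,-0.06],[0.015,-0.005,-0.08],[0.045,-0.012,-0.085],[0.068,-0.017,-0.085],[0.074,-0.018,-0.085]],"spin":[0,0,0,0,0,0,0,0,0,0]}' 0.35 10
python3 - <<'E'
from h import *
im,d=snap('wrist','w3.png');P=cloud('wrist',d);Q=(P[...,:2]-O)@R
where((-.0375,-.118,.142))
hsv=cv2.cvtColor(im,cv2.COLOR_RGB2HSV);h,s,v=[hsv[...,i].astype(int) for i in range(3)]
for n,mm in [('red',((h<5)|(h>172))&(s>140)&(v>60)),('yel',(h>22)&(h<34)&(s>140)&(v>60))]:
    k=mm&(d>0)&(P[...,2]>.13)&(P[...,2]<.16)&(abs(Q[...,0]-.035)<.03); q=Q[k]
    if len(q)>4: print(n,len(q),'y',np.percentile(q[:,1],[2,10,25,50,75,90,98]).round(4))
k=(d>0)&(P[...,2]>.13)&(P[...,2]<.18)&(abs(Q[...,0]+.04)<.025)&(abs(Q[...,1]+.12)<.025)
for lo in (.13,.145,.16): 
    kk=k&(P[...,2]>lo)&(P[...,2]<lo+.015); print(lo,kk.sum(),np.percentile(Q[kk],[3,50,97],axis=0).round(4).tolist() if kk.any() else 0)
E
```

```text
t: 10.12
tool_pos: [0.5612, -0.0849, 0.2292]
orientation: [-0.291, -3.128, -0.0]
force: [-0.2, -0.6, 0.3]
opening: 0.0605
gripper_force: 0.0
t 10.17 rack xy [-0.0396 -0.1163] z 0.2289 toolY yaw-rack 0.0013 F [ 1.7  0.4 -0.4] open 0.0601 gf 0.0
travel [-0.0022 -0.0017  0.0869]
yel 148 y [-0.1134 -0.1126 -0.1102 -0.0939 -0.0907 -0.0884 -0.0874]
0.13 80 [[-0.0433, -0.1262], [-0.0423, -0.1195], [-0.0386, -0.1135]]
0.145 75 [[-0.0434, -0.1257], [-0.0425, -0.1197], [-0.0388, -0.1138]]
0.16 446 [[-0.0446, -0.1276], [-0.039, -0.1199], [-0.0298, -0.1123]]
```

View pics/w3.png

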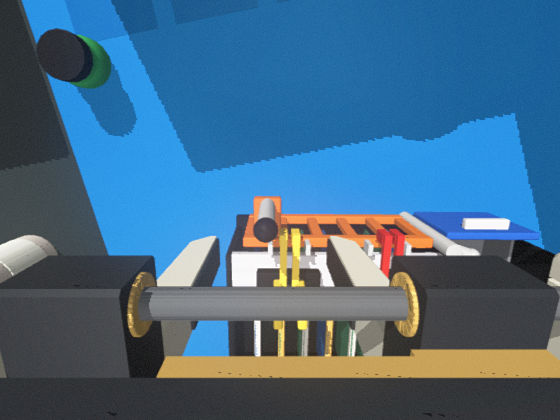

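In the wrist view the black ball on the post is at px (266,230), between the fingers. Both catches are pinched together. I'll lower and grip the post.

```bash
python3 -m inch '{"travel":[[-0.001,-0.003,0.02],[-0.001,-0.003,0.04],[-0.001,-0.003,0.06],[-0.001,-0.003,0.078],[-0.001,-0.003,0.086],[-0.001,-0.003,0.087],[-0.001,-0.003,0.087]],"spin":[0,0,0,0,0,0,0]}' 
python3 -m inch '{"travel":[[0,0,0],[0,0,0],[0,0,0],[0,0,0],[0,0,0],[0,0,0],[0,0,0],[0,0,0],[0,0,0],[0,0,0]],"spin":[0,0,0,0,0,0,0,0,0,0]}' 1 40
python3 - <<'E'
from h import *
where()
s=robot.read_state();p0=rk(s['tool_pos']);hg=np.array([0,.045])
r=p0-hg;print('r',np.hypot(*r),r)
r=np.array([-.0355,-.165])  # arc
for th in np.arange(0,2.06,.1):
    c,sn=np.cos(th),np.sin(th);q=np.array([r[0]*c+r[1]*sn,-r[0]*sn+r[1]*c])-r
    print(round(th,1),(-q[0]).round(4),q[1].round(4))
E
```

```text
t: 10.75
tool_pos: [0.5637, -0.0881, 0.1412]
orientation: [-0.291, -3.127, -0.001]
force: [0.9, -0.4, 0.0]
opening: 0.0605
gripper_force: 0.0
t: 11.58
tool_pos: [0.5631, -0.0904, 0.1419]
orientation: [-0.293, -3.127, 0.005]
force: [-4.3, -9.3, 2.2]
opening: 0.0158
gripper_force: 40.0
t 11.58 rack xy [-0.037  -0.1215] z 0.1419 toolY yaw-rack 0.0002 F [-4.3 -9.3  2.2] open 0.0158 gf 40.0
r 0.17058641251770648 [-0.03696664 -0.16653285]
0.0 -0.0 0.0
0.1 0.0163 0.0044
0.2 0.0321 0.0103
0.3 0.0472 0.0179
0.4 0.0615 0.0268
0.5 0.0748 0.0372
0.6 0.087 0.0489
0.7 0.0979 0.0617
0.8 0.1076 0.0755
0.9 0.1158 0.0902
1.0 0.1225 0.1057
1.1 0.1277 0.1218
1.2 0.1312 0.1383
1.3 0.133 0.1551
1.4 0.1331 0.1719
1.5 0.1316 0.1887
1.6 0.1284 0.2053
1.7 0.1236 0.2215
1.8 0.1171 0.2371
1.9 0.1092 0.2519
2.0 0.0998 0.2659
```

```bash
python3 -m inch '{"travel":[[0.008,0,0],[0.016,0.002,0],[0.024,0.005,0],[0.032,0.008,0],[0.04,0.012,0],[0.047,0.016,0],[0.054,0.02,0],[0.0615,0.025,0],[0.068,0.03,0],[0.0748,0.035,0]],"spin":[0,0,0,0,0,0,0,0,0,0]}' 
python3 - <<'E'
from h import *
where()
s=robot.read_state();p=rk(s['tool_pos'])-[0,.044];print(np.hypot(*p), np.arctan2(.165,.0365)-np.arctan2(-p[1],-p[0]))
im,d=snap('top','t3.png');cv2.imwrite('pics/t3c.png',cv2.resize(im[90:250,190:400,::-1],None,fx=3,fy=3))
E
```

```text
t: 12.42
tool_pos: [0.4945, -0.0411, 0.1416]
orientation: [-0.292, -3.126, 0.005]
force: [-5.9, -8.9, 3.4]
opening: 0.016
gripper_force: 40.0
t 12.42 rack xy [-0.1135 -0.0858] z 0.1416 toolY yaw-rack 0.0007 F [-5.9 -8.9  3.4] open 0.016 gf 40.0
0.17242714539416068 0.5011288395818546
```

View pics/t3c.png

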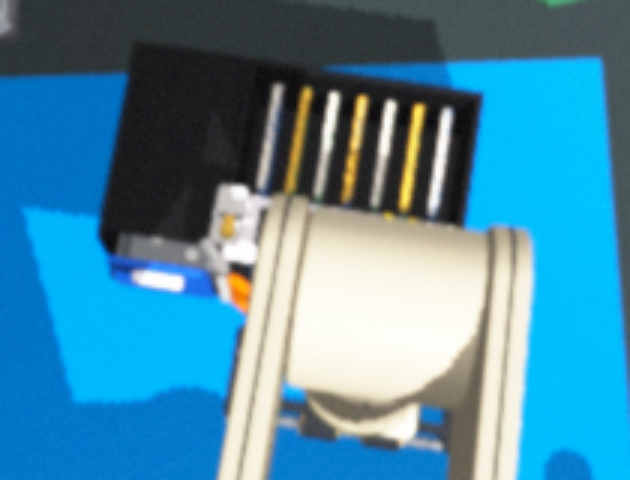

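The crop shows the gate's orange panel at px (240,290), swung out about 0.5 rad. The drawer is shut. I'll carry on round the arc.

```bash
python3 -m inch '{"travel":[[0.0122,0.010,0],[0.0235,0.023,0],[0.0333,0.0365,0],[0.0415,0.051,0],[0.0482,0.0665,0],[0.0534,0.083,0],[0.057,0.0995,0],[0.0588,0.116,0],[0.059,0.133,0],[0.059,0.133,0]],"spin":[0,0,0,0,0,0,0,0,0,0]}' 
cat >> h.py <<'E'
def gate(h=(-.003,.043)):
    p=rk(robot.read_state()['tool_pos'])-np.array(h);print('r',np.hypot(*p).round(4),'th',round(np.arctan2(.165,.035)-np.arctan2(-p[1],-p[0]),3))
    s=robot.read_state();print('Frack',(R.T@np.array(s['force'])[:2]).round(1))
E
python3 -c "
from h import *
where();gate()"
```

```text
t: 13.3
tool_pos: [0.4613, 0.1041, 0.1409]
orientation: [-0.287, -3.126, -0.002]
force: [-9.3, 3.2, 7.8]
opening: 0.016
gripper_force: 40.0
t 13.3 rack xy [-0.1731  0.0507] z 0.1409 toolY yaw-rack 0.0036 F [-9.3  3.2  7.8] open 0.016 gf 40.0
r 0.1703 th 1.407
Frack [-9.7  1.4]
```

```bash
python3 -m inch '{"travel":[[0,0.0168,0],[-0.0032,0.0334,0],[-0.008,0.0496,0],[-0.0145,0.0652,0],[-0.0224,0.08,0],[-0.0275,0.088,0],[-0.032,0.094,0],[-0.032,0.094,0],[-0.032,0.094,0],[-0.032,0.094,0]],"spin":[0,0,0,0,0,0,0,0,0,0]}' 
python3 - <<'E'
from h import *
where();gate()
im,d=snap('top','t4.png');cv2.imwrite('pics/t4c.png',cv2.resize(im[90:250,190:400,::-1],None,fx=3,fy=3))
P=cloud('top',d);Q=(P[...,:2]-O)@R
hsv=cv2.cvtColor(im,cv2.COLOR_RGB2HSV);h,s,v=[hsv[...,i].astype(int) for i in range(3)]
for n,mm in [('red',((h<5)|(h>172))&(s>140)&(v>60)),('yel',(h>22)&(h<34)&(s>140)&(v>60))]:
    k=mm&(d>0)&(P[...,2]>.14)&(P[...,2]<.16)&(abs(Q[...,0]-.035)<.03)&(abs(Q[...,1])<.2); q=Q[k]
    if len(q)>4: print(n,len(q),'y',np.percentile(q[:,1],[2,25,50,75,98]).round(4))
E
```

```text
t: 14.13
tool_pos: [0.5104, 0.1879, 0.1409]
orientation: [-0.29, -3.125, -0.0]
force: [-5.5, 2.9, -0.8]
opening: 0.0159
gripper_force: 40.0
t 14.13 rack xy [-0.1404  0.1422] z 0.1409 toolY yaw-rack 0.0022 F [-5.5  2.9 -0.8] open 0.0159 gf 40.0
r 0.1695 th 1.987
Frack [-6.   1.8]
red 67 y [-0.024  -0.0212 -0.0173 -0.0013  0.0029]
yel 72 y [-0.1135 -0.1097 -0.0939 -0.09   -0.0865]
```

View pics/t4c.png

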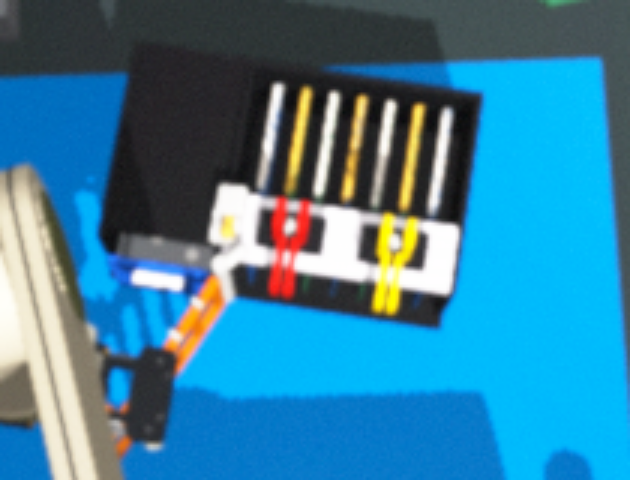

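The crop shows the gate swung past square in front of the drawer, from (225,280) to (125,440). Both catches are squeezed in and the drawer is shut. I'll let it settle and hand in.

```bash
python3 -m inch '{"travel":[[-0.001,0.002,0],[-0.002,0.003,0],[-0.002,0.003,0],[-0.002,0.003,0],[-0.002,0.003,0],[-0.002,0.003,0]],"spin":[0,0,0,0,0,0]}' 
python3 -c "
from h import *
where();gate()
print(close_job())"
```

```text
t: 14.68
tool_pos: [0.5129, 0.1902, 0.1409]
orientation: [-0.291, -3.125, 0.0]
force: [-6.1, 1.9, -1.1]
opening: 0.016
gripper_force: 40.0
t 14.68 rack xy [-0.1385  0.1449] z 0.1409 toolY yaw-rack 0.0015 F [-6.1  1.9 -1.1] open 0.016 gf 40.0
r 0.1695 th 2.007
Frack [-6.4  0.8]
the job is handed in; nothing more can be done
None
```

I handed the job in at about 14.7 s: drawer shut, red then yellow catch squeezed fully in, and the gate held by its post at about 2.0 rad (measured from the tool position); the judge's verdict was not returned.

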